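Preset a batch on the seed counter

TASK

Roll the seed counter's three preset wheels until they read 250 (hundreds, tens, ones) at the red index line, with a light fingertip so that no wheel is ever pressed hard, and only then start the run with the green button. Leave the red stop button alone, and the catch cup and everything else on the bench where they are.

Things in the scene. Friction and masses are not known exactly. Their poses are not given: they have to be found in the camera images.
- counter: Cream seed counter, 250 x 390 mm, fixed; level deck 85 mm above the bench. Origin on the bench under the middle (tens) wheel; x from its front (robot side) to its back, y to its left. Right half: panel with three white thumbwheels, display hood behind (from x 68 mm, 110 mm high), two buttons in front, grey knob at x -45, y 82 mm. Left half: steel bowl 168 mm wide, rim 145 mm high, middle at x 35, y 185 mm.
- wheel_hundreds_top (a point): Nominal top of the rim of the hundreds wheel, at y +30 mm on the counter, 12 mm above the deck. Wheel 44 mm in diameter, 14 mm wide, hard plastic, friction 0.5 to 0.7 (a press of 6 to 10 N rolls it); axle along the counter's y. Wheels 30 mm apart, bezels between them 7 mm lower. Its clip-in module sits unevenly: the real rim is firmly up to 3 mm higher or lower. The clips break at a press over 20 N.
- wheel_tens_top (a point): Nominal top of the rim of the tens wheel, at y 0 mm on the counter, 12 mm above the deck. Wheel 44 mm in diameter, 14 mm wide, hard plastic, friction 0.5 to 0.7 (a press of 6 to 10 N rolls it); axle along the counter's y. Wheels 30 mm apart, bezels between them 7 mm lower. Its clip-in module sits unevenly: the real rim is firmly up to 3 mm higher or lower. The clips break at a press over 20 N.
- wheel_ones_top (a point): Nominal top of the rim of the ones wheel, at y -30 mm on the counter, 12 mm above the deck. Wheel 44 mm in diameter, 14 mm wide, hard plastic, friction 0.5 to 0.7 (a press of 6 to 10 N rolls it); axle along the counter's y. Wheels 30 mm apart, bezels between them 7 mm lower. Its clip-in module sits unevenly: the real rim is firmly up to 3 mm higher or lower. The clips break at a press over 20 N.
- wheel_hundreds (a joint): Turn of the hundreds wheel (rad), endless: value / 0.6283, modulo 10, is the digit at the index line (0.628 shows 1, 3.142 shows 5, 6.283 shows 0 again). Rolling the rim's top to the counter's +x (away from its front) raises the digit. Sprung clicks draw it to a whole digit when let go within a quarter digit of it; farther off it may stay between two. Passing a click takes about 2 N along the rim.
- wheel_tens (a joint): Turn of the tens wheel (rad), endless: value / 0.6283, modulo 10, is the digit at the index line (0.628 shows 1, 3.142 shows 5, 6.283 shows 0 again). Rolling the rim's top to the counter's +x (away from its front) raises the digit. Sprung clicks draw it to a whole digit when let go within a quarter digit of it; farther off it may stay between two. Passing a click takes about 2 N along the rim.
- wheel_ones (a joint): Turn of the ones wheel (rad), endless: value / 0.6283, modulo 10, is the digit at the index line (0.628 shows 1, 3.142 shows 5, 6.283 shows 0 again). Rolling the rim's top to the counter's +x (away from its front) raises the digit. Sprung clicks draw it to a whole digit when let go within a quarter digit of it; farther off it may stay between two. Passing a click takes about 2 N along the rim.
- start (a joint): Travel of the green start button (m): 0 up, 0.005 fully down; it springs back. It takes 1.5 N to begin and 5 N to go fully down, and the press counts from 0.004 on.
- start_top (a point): Middle of the top face of the green start button, 24 mm in diameter, 17 mm above the deck when up; pressed straight down. It stands at x -77, y 34 mm on the counter.
- stop (a joint): Travel of the red stop button (m), like the green one. Not to be pressed.
- stop_top (a point): Middle of the top face of the red stop button, 24 mm in diameter, 17 mm above the deck, at x -77, y -50 mm on the counter.
- cup_mid (a point): Centre of the steel catch cup, 72 mm wide and 62 mm high, standing loose on the bench in front of the counter under the outlet chute.
- dish_mid (a point): Centre of the loose white sample dish, 100 x 75 x 16 mm.
- brush_grip (a point): Handle of the loose seed brush, 170 mm long, lying on the bench.
- jar_a_mid (a point): Centre of the loose amber jar with a white cap, 60 mm wide, 85 mm high.
- jar_b_mid (a point): Centre of the loose amber jar with a blue cap, 60 mm wide, 85 mm high.

How it is judged:
By the outcome, as a careful person would: the job done as asked, in the order asked, and still so for the second after the job is handed in, with the robot touching nothing.
It also fails if it takes over 72 s, if anything falls off the work surface, if the arm or the gripper's body presses on something with over 40 N, if the wrist force passes 120 N, or if a joint passes its speed limit or range.

ROBOT

A 6-joint arm with a two-finger parallel gripper is mounted at the origin on the work surface. World frame = base frame: x ahead of the robot, y to its left, z up, the work surface at z = 0. Lengths are in mm, angles in rad, forces in N, time in s.
With the tool pointing down it reaches from about 300 to 875 mm from the base axis. Payload 6.4 kg.
Tool frame: the origin (TCP) lies midway between the tips of the shut fingers; the grasp point (between the pads) lies arm.hold_point_z behind it (arm.hold_point_z is the distance from the TCP to the grasp point, in mm); z points along the fingers, y is the direction in which the jaws open and shut (so a half turn about z gives the same grasp; the last joint's range is limited). The gripper opens to 85 mm and grips with 20 to 120 N. Pads are 22 mm wide; open, the fingers measure 114 mm over their backs; the gripper's body (76 mm by 85 mm) begins 54 mm behind the grasp point. The pads swing forward as they close: fully open they stand 13 mm farther back than shut.
Start: joints at [-1.525, 0.181, 1.607, -0, 1.354, -0.206], TCP at [143.275, -556.878, 231.288] pointing down, gripper open.
Joint ranges: [-2.99, 2.99], [-0.89, 2.07], [0.3, 2.58], [-1.14, 4.28], [0, 2.63], [-3.12, 3.12]. Speed limits (rad/s): [2.57, 2.57, 3.01, 3.14, 3.14, 3.14].

INTERFACE

Orientations are given as a unit quaternion [w, x, y, z].
In Python, from bench import arm gives the robot as it stands. The module is installed in compiled form; this text tells all that it offers.
- The arm moves only by the tool servo_tool, never from a script. Its argument "steps" is a list of rows, each a list of 7 numbers: the turn, a rotation vector about the tool's x, y, z in rad, then the shift along the tool's x, y, z in mm, then the opening, from 0 (shut) to 1 (fully open). A call has exactly 5 rows; each row is the pose to reach, as a shift and turn from the pose commanded when the call began, along the tool's axes at that moment; what a row does not reach only later rows make up. A row lasts 1/8 s, in which the tool goes at most 62.5 mm and 10.7 degrees, less where a joint would pass 70% of its speed; a pose out of reach is approached as far as the arm can. A call with a gripper value outside its range is refused whole. The fingers move at their own pace and stop on an object; "force" is the grip in N (left out, the last holds). Time passes only in rows, so rows that repeat a pose let the fingers close, or fill a call up. It gives the time, the measured TCP pose, the force and the opening at its end, in the units of the state.
- arm.observe(): the state, without advancing time (a new reading comes with each control period).
- arm.camera(name): name is "scene" or "top" or "wrist"; returns a dict with "image" (400x640x3 uint8, blue, green, red), "fx", "fy", "cx", "cy" (pixels), "camera_from_world" (4x4, takes a point from world to camera coordinates). Camera axes: x right, y up, looking along -z (the intrinsics and any distortion apply to the point x, -y, -z); pixel columns grow to the right and rows downward; lengths in mm; the calibration is good to about 2 mm. A picture is of the moment at which its call begins. There is no depth.
- arm.job_done(): hands the job in, once; it reports no verdict.
The state is a dict: "time": time; "joint_positions": joint angles; "qd": joint speeds; "joint_efforts": joint torques, N m; "tcp_pos": TCP position; "orientation": TCP orientation; "force": force on the tool from outside, world axes, zero at the start; "torque": the same for the moment, N m; "opening": finger opening in mm.
Only numpy, scipy, OpenCV 4.12 (cv2) and the standard library are available. Lean on these libraries where they do the work, as an engineer would, in place of code of your own. Each camera call takes 0.05 s, during which the arm holds its last target. There are 200 camera calls.

## Working session

There is one attempt and no reset: what is moved stays moved. The work goes in short steps, Python scripts to look and compute and a tool call to move; the robot and the scene stay as the last step left them, time stands still between calls to the robot, and variables do not carry over. Pictures are saved under pics/ and viewed, about 8 in all and at most 12, crops included, and the job is handed in when it is done.

Besides the shell and the picture viewer there is one more tool, called after ">>>" by a JSON object that holds its "name" and its "arguments". servo_tool: Moves the arm, as the interface text tells. Its arguments: {"type":"object","properties":{"steps":{"type":"array"},"force":{"type":"number"}},"required":["steps"]}

```bash
mkdir -p pics; cat > h.py <<'E'
import numpy as np, cv2, pickle
from bench import arm
def snap(name,tag):
    c=arm.camera(name); pickle.dump(c,open(f'pics/{tag}.pkl','wb')); cv2.imwrite(f'pics/{tag}.png',c['image']); return c
def load(tag): return pickle.load(open(f'pics/{tag}.pkl','rb'))
def ray(c,u,v):
    T=np.array(c['camera_from_world']); R=T[:3,:3]; o=-R.T@T[:3,3]
    d=R.T@np.array([(u-c['cx'])/c['fx'],-(v-c['cy'])/c['fy'],-1.]); return o,d
def onz(c,u,v,z):
    o,d=ray(c,u,v); return o+d*(z-o[2])/d[2]
def proj(c,p):
    T=np.array(c['camera_from_world']); q=T[:3,:3]@np.array(p)+T[:3,3]
    return np.array([c['cx']+c['fx']*q[0]/-q[2], c['cy']-c['fy']*q[1]/-q[2]])
E
python3 - <<'E'
from h import *
a=snap('top','t0');b=snap('scene','s0')
print({k:v for k,v in a.items() if k!='image'}); print(arm.hold_point_z, arm.observe())
cv2.imwrite('pics/both0.png',cv2.resize(np.vstack([a['image'],b['image']]),(480,600)))
E
```

```text
{'fx': 479.1276359901835, 'fy': 479.1276359901835, 'cx': 319.10298140332714, 'cy': 198.72525502700188, 'camera_from_world': array([[-9.99602319e-03, -9.99949603e-01,  9.32965136e-04,
        -9.18425470e+01],
       [ 9.91097570e-01, -9.78365051e-03,  1.32777581e-01,
        -5.21560983e+02],
       [-1.32761762e-01,  2.25190726e-03,  9.91145420e-01,
        -9.26131197e+02],
       [ 0.00000000e+00,  0.00000000e+00,  0.00000000e+00,
         1.00000000e+00]])}
18.700000000000003 {'time': 0.1, 'joint_positions': array([-1.52530367e+00,  1.81453581e-01,  1.60791510e+00,  5.08822598e-05,
        1.35380747e+00, -2.06273881e-01]), 'qd': array([-0.00060853, -0.00068082, -0.00225986,  0.00046778, -0.00051622,
       -0.0006348 ]), 'joint_efforts': array([ 5.65256942e-04, -4.45876229e+01, -3.52238202e+01, -2.57956044e-04,
        4.10654189e-03,  1.18539069e-05]), 'tcp_pos': array([ 143.26528219, -556.35223515,  230.47822675]), 'orientation': array([-7.87196551e-04,  9.92087538e-01,  1.25545569e-01,  8.83405696e-05]), 'force': array([-0.05240949, -0.59156513, -0.79650414]), 'torque': array([0.002443  , 0.01137645, 0.00386772]), 'opening': 85.09887720620341}
```

View pics/t0.png

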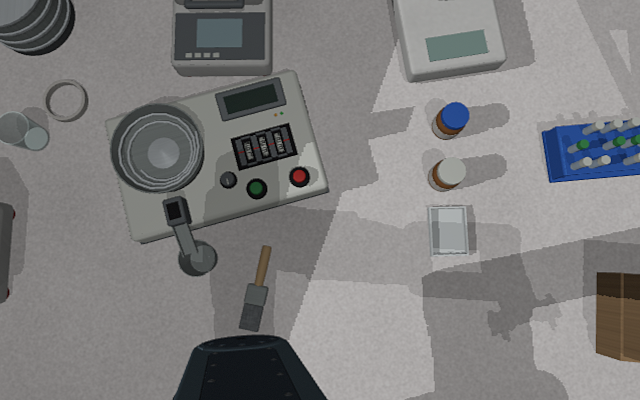

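View pics/s0.png

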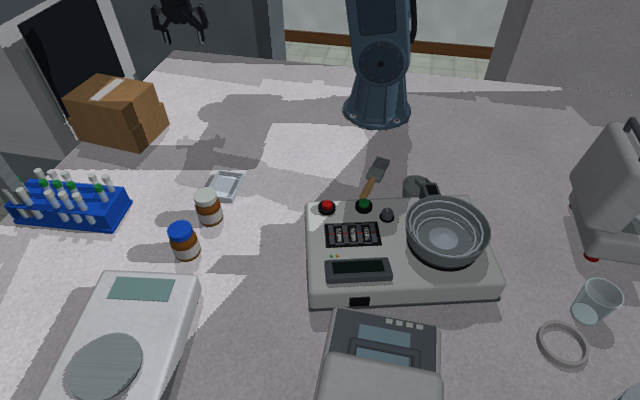

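Top view: the green button is at about (257,188), the red at (300,177), the wheel panel at about (265,146) and the hood at (251,98). The scene view agrees with this layout.

```bash
cat > m.py <<'E'
from h import *
def cen(c,kind,roi=None):
    h=cv2.cvtColor(c['image'],cv2.COLOR_BGR2HSV)
    m=cv2.inRange(h,(50,90,30),(85,255,255)) if kind=='g' else cv2.inRange(h,(0,150,60),(6,255,255))|cv2.inRange(h,(174,150,60),(180,255,255))
    if roi: k=np.zeros_like(m);x0,x1,y0,y1=roi;k[y0:y1,x0:x1]=1;m*=k
    n,l,s,ce=cv2.connectedComponentsWithStats(m); i=1+np.argmax(s[1:,4]); return ce[i],s[i]
E
python3 - <<'E'
from m import *
for tag,roi in(('t0',(200,330,150,210)),('s0',(300,420,180,225))):
    c=load(tag)
    P={}
    for k in 'gr':
        ce,s=cen(c,k,roi);P[k]=onz(c,*ce,100); print(tag,k,ce,s,P[k].round(1))
    d=P['g']-P['r']; yaw=np.arctan2(-d[0],d[1]); print(np.linalg.norm(d),yaw)
    ex=np.array([np.cos(yaw),np.sin(yaw),0]);ey=np.array([-ex[1],ex[0],0])
    O=(P['g']+77*ex-34*ey+P['r']+77*ex+50*ey)/2; print('origin',O.round(1))
    for n,x,y,z in(('knob',-45,82,95),('bowl',35,185,145),('tens',0,0,97),('hood',90,0,195)): print(n,proj(c,[*(O+x*ex+y*ey)[:2],z]).round(0))
E
```

```text
t0 g [255.71942446 187.78417266] [249 182  14  13 139] [533.7  21.7 100. ]
t0 r [298.8778626  175.64122137] [293 170  13  13 131] [556.1 -59.3 100. ]
83.98633223055177 0.26889634973644316
origin [617.    9.4 100. ]
knob [227. 179.]
bowl [155. 148.]
tens [263. 145.]
hood [243.  82.]
s0 g [363.57831325 202.91566265] [359 199  11   9  83] [535.1  24.6 100. ]
s0 r [326.75294118 204.38823529] [322 200  11  10  85] [556.4 -56.  100. ]
83.37422390636668 0.25858534798702126
origin [618.2  11.7 100. ]
knob [387. 214.]
bowl [447. 225.]
tens [352. 231.]
hood [360. 234.]
```

```bash
cat >> m.py <<'E'
from scipy.spatial.transform import Rotation as Ro
def tool():
    s=arm.observe(); w,x,y,z=s['orientation']; return s,Ro.from_quat([x,y,z,w]).as_matrix()
YAW=.266;O=np.array([617.,10.])
ex=np.array([np.cos(YAW),np.sin(YAW),0]);ey=np.array([-ex[1],ex[0],0])
Rg=np.column_stack([ey,ex,[0,0,-1]])   # tool x along counter y, tool y along counter x
def W(x,y,z): return np.array([*O,0])+x*ex+y*ey+[0,0,z]
def go(p,R=Rg):
    s,Rt=tool(); print('t',s['time'],'F',s['force'].round(2),'shift',(Rt.T@(p-s['tcp_pos'])).round(1),'rotvec',Ro.from_matrix(Rt.T@R).as_rotvec().round(4))
E
python3 - <<'E'
from m import *
c=snap('wrist','w0');s,R=tool();T=np.array(c['camera_from_world']);o=-T[:3,:3].T@T[:3,3]
print('cam in tool',R.T@(o-s['tcp_pos']),'cam axes in tool\n',(R.T@T[:3,:3].T).round(3),c['fx'],c['cx'])
go(W(0,0,230));go(W(-60,0,230))
E
```

```text
cam in tool [  82.73840416   -0.55787463 -142.15643388] cam axes in tool
 [[ 0.001  0.948  0.319]
 [ 1.    -0.001  0.   ]
 [ 0.001  0.319 -0.948]] 338.3226999722922 321.49586371888483
t 0.15 F [0.76 0.34 0.27] shift [ 599.9 -430.5    1.3] rotvec [-8.000e-04 -1.300e-03 -1.585e+00]
t 0.15 F [0.76 0.34 0.27] shift [ 539.9 -429.7    1.3] rotvec [-8.000e-04 -1.300e-03 -1.585e+00]
```

>>> {"name": "servo_tool", "arguments": {"steps": [[0,0,-1.585,600,-430,20,0],[0,0,-1.585,600,-430,20,0],[0,0,-1.585,600,-430,20,0],[0,0,-1.585,600,-430,20,0],[0,0,-1.585,600,-430,20,0]], "force": 60}}

```text
time: 0.78
tcp_pos: [344.7, -315.7, 222.8]
orientation: [0.0, 0.827, 0.563, 0.0]
force: [1.1, -2.0, -0.0]
opening: 0.2
```

```bash
python3 -c "
from m import *
go(W(0,0,205))"
```

```text
t 0.775 F [ 1.13 -1.99 -0.  ] shift [402.9 133.7  17.8] rotvec [ 3.000e-04  2.000e-04 -6.418e-01]
```

>>> {"name": "servo_tool", "arguments": {"steps": [[0,0,-0.64,400,134,17,0],[0,0,-0.64,400,134,17,0],[0,0,-0.64,400,134,17,0],[0,0,-0.64,400,134,17,0],[0,0,-0.64,400,134,17,0]]}}

```text
time: 1.4
tcp_pos: [547.2, -77.7, 210.1]
orientation: [0.0, 0.61, 0.793, -0.0]
force: [1.3, -0.8, 1.2]
opening: -0.1
```

```bash
python3 -c "
from m import *
go(W(0,0,205))"
```

```text
t 1.4 F [ 1.28 -0.76  1.22] shift [66.8 90.   5.1] rotvec [ 0.0001  0.0003 -0.0064]
```

>>> {"name": "servo_tool", "arguments": {"steps": [[0,0,-0.005,63,86,25,0],[0,0,-0.005,63,86,25,0],[0,0,-0.005,63,86,25,0],[0,0,-0.005,63,86,25,0],[0,0,-0.005,63,86,25,0]]}}

```text
time: 2.02
tcp_pos: [612.8, 2.3, 185.6]
orientation: [0.0, 0.609, 0.793, -0.0]
force: [0.1, 0.7, -0.1]
opening: 0.0
```

```bash
python3 - <<'E'
from m import *
go(W(0,0,185));c=snap('wrist','w1')
for r in c['camera_from_world'],:print(np.array(r).round(3))
for k in 'gr':
    try: ce,s=cen(c,k);print(k,ce,s,onz(c,*ce,102),proj(c,W(-77,34 if k=='g' else -50,102)))
    except Exception as e: print(e)
for y in(30,0,-30):print(proj(c,W(0,y,97)))
E
```

```text
t 2.025 F [ 0.12  0.67 -0.08] shift [6.4 6.  0.6] rotvec [ 0.0002  0.0003 -0.0039]
[[ 9.66000e-01  2.60000e-01  2.00000e-03 -5.93185e+02]
 [-2.46000e-01  9.15000e-01 -3.21000e-01  1.74813e+02]
 [-8.50000e-02  3.09000e-01  9.47000e-01 -2.85742e+02]
 [ 0.00000e+00  0.00000e+00  0.00000e+00  1.00000e+00]]
g [216.93480257 150.37832874] [ 198  132   39   38 1089] [534.90850132  23.85361084 102.        ] [214.94154537 151.78212914]
r [228.26995305 260.68309859] [212 244  34  34 852] [556.82421235 -56.63189911 102.        ] [226.5619897 262.4970154]
[329.18231529 155.77538287]
[329.00633519 196.9837507 ]
[328.84374408 235.05688777]
```

View pics/w1.png

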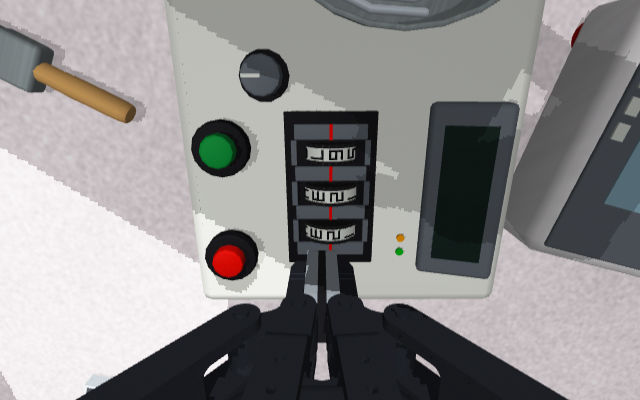

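The wrist view shows the wheels at rows 155, 195 and 233, with red index lines at column 331. I'll enlarge a rotated crop to read the digits.

```bash
sed -i 's/O=np.array(\[617.,10.\])/O=np.array([618.,11.2])/' m.py; cat >> m.py <<'E'
def crop(c,tag,x0=280,x1=384,y0=110,y1=265):
    k=np.rot90(c['image'][y0:y1,x0:x1]); cv2.imwrite(f'pics/{tag}.png',cv2.resize(k,None,fx=5,fy=5,interpolation=cv2.INTER_CUBIC))
E
python3 -c "
from m import *
crop(load('w1'),'w1c')"
```

```text
(no output)
```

View pics/w1c.png

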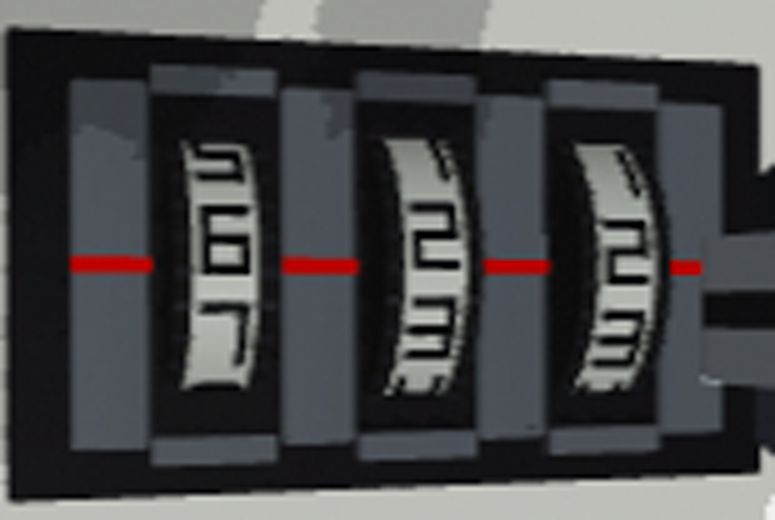

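```bash
cat >> m.py <<'E'
def ink(c,y,dz=0,show=True):
    """ink profile of wheel at counter y, against digit offset from the index (positive = toward front)"""
    g=cv2.cvtColor(c['image'],cv2.COLOR_BGR2GRAY).astype(np.float32)
    off=np.arange(-1.5,1.51,.05); prof=[]
    for o in off:
        a=-o*.6283; P=[proj(c,W(22*np.sin(a),y+yy,75+dz+22*np.cos(a))) for yy in np.linspace(-5,5,21)]
        P=np.array(P,np.float32); prof.append(cv2.remap(g,P[:,:1],P[:,1:],cv2.INTER_LINEAR).ravel())
    return off,np.array(prof)
def strips(c,tag):
    S=[cv2.resize(np.clip(ink(c,y)[1],0,255).astype(np.uint8),(160,480),interpolation=cv2.INTER_LINEAR) for y in(30,0,-30)]
    I=cv2.cvtColor(np.hstack(S),cv2.COLOR_GRAY2BGR); cv2.line(I,(0,240),(480,240),(0,0,255),1)
    for k in(80,400): cv2.line(I,(0,k),(480,k),(255,0,0),1)
    cv2.imwrite(f'pics/{tag}.png',I)
E
python3 - <<'E'
from m import *
c=load('w1');strips(c,'w1s')
for y in(30,0,-30):
    off,p=ink(c,y); print(y,' '.join(f'{o:.2f}:{v:.0f}' for o,v in zip(off,p[:,5:16].min(1)) if abs(o)<.9))
h=cv2.cvtColor(c['image'],cv2.COLOR_BGR2HSV);m=cv2.inRange(h,(0,150,60),(6,255,255))|cv2.inRange(h,(174,150,60),(180,255,255))
n,l,s,ce=cv2.connectedComponentsWithStats(m)
for i in range(1,n):
    if s[i,4]>5 and ce[i][0]>280: print(ce[i],(onz(c,*ce[i],90)-W(0,0,90))@np.column_stack([ex,ey]))
E
```

```text
30 -0.90:27 -0.85:94 -0.80:147 -0.75:157 -0.70:159 -0.65:161 -0.60:100 -0.55:8 -0.50:17 -0.45:36 -0.40:36 -0.35:42 -0.30:43 -0.25:10 -0.20:6 -0.15:19 -0.10:17 -0.05:17 0.00:14 0.05:13 0.10:9 0.15:171 0.20:182 0.25:183 0.30:184 0.35:184 0.40:90 0.45:25 0.50:29 0.55:50 0.60:70 0.65:71 0.70:67 0.75:74 0.80:77 0.85:79
0 -0.90:141 -0.85:153 -0.80:155 -0.75:157 -0.70:126 -0.65:59 -0.60:9 -0.55:61 -0.50:115 -0.45:121 -0.40:119 -0.35:52 -0.30:9 -0.25:8 -0.20:21 -0.15:31 -0.10:34 -0.05:31 0.00:12 0.05:40 0.10:178 0.15:179 0.20:180 0.25:181 0.30:181 0.35:82 0.40:24 0.45:49 0.50:111 0.55:139 0.60:145 0.65:104 0.70:11 0.75:14 0.80:85 0.85:98
-30 -0.90:105 -0.85:129 -0.80:138 -0.75:147 -0.70:152 -0.65:158 -0.60:163 -0.55:146 -0.50:93 -0.45:12 -0.40:37 -0.35:135 -0.30:133 -0.25:130 -0.20:76 -0.15:24 -0.10:27 -0.05:43 0.00:48 0.05:48 0.10:34 0.15:8 0.20:30 0.25:172 0.30:173 0.35:175 0.40:174 0.45:163 0.50:97 0.55:26 0.60:42 0.65:141 0.70:152 0.75:135 0.80:79 0.85:24
[575.69565217  34.13043478] [155.88922177 105.71830205]
[330.5 132. ] [-0.26334272 44.42931466]
[330.22222222 172.94444444] [-0.30401983 15.1071098 ]
[330.025 212.825] [ -0.2916658  -15.79692868]
[330.  246.5] [ -0.17007628 -43.91030869]
```

View pics/w1s.png

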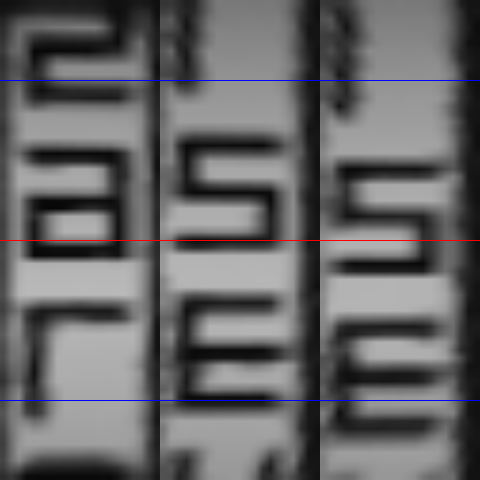

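The index lines land at counter x ≈ -0.3, so the frame holds. The wheels read about 6.2, 2.3 and 2.1. I'll start on the hundreds wheel.

```bash
python3 -c "
from m import *
go(W(6,30,106))"
```

```text
t 2.075 F [0.01 0.2  0.47] shift [37.4 13.1 79.8] rotvec [ 0.0005  0.0004 -0.0041]
```

>>> {"name": "servo_tool", "arguments": {"steps": [[0,0,-0.004,37,13,40,0],[0,0,-0.004,37,13,60,0],[0,0,-0.004,37,13,75,0],[0,0,-0.004,37,13,79,0],[0,0,-0.004,37,13,79,0]]}}

```text
time: 2.7
tcp_pos: [616.5, 41.6, 106.8]
orientation: [0.0, 0.607, 0.795, 0.0]
force: [0.9, 0.2, -1.0]
opening: -0.1
```

```bash
python3 -c "
from m import *
go(W(6,30,101))"
```

```text
t 2.7 F [ 0.9   0.16 -0.95] shift [ 0.3 -0.6  5.8] rotvec [0.0007 0.0004 0.0005]
```

>>> {"name": "servo_tool", "arguments": {"steps": [[0,0,0,0,0,3,0],[0,0,0,0,0,5,0],[0,0,0,0,0,5.5,0],[0,0,0,0,0,6,0],[0,0,0,0,0,6.3,0]]}}

```text
time: 3.32
tcp_pos: [616.1, 42.5, 100.0]
orientation: [0.0, 0.606, 0.795, 0.0]
force: [-0.2, -0.0, -0.7]
opening: -0.0
```

>>> {"name": "servo_tool", "arguments": {"steps": [[0,0,0,0,0,0,0],[0,0,0,0,0,0.2,0],[0,0,0,0,0,0.4,0],[0,0,0,0,0,0.7,0],[0,0,0,0,0,1,0]]}}

```text
time: 3.95
tcp_pos: [616.1, 42.5, 98.9]
orientation: [0.0, 0.607, 0.795, 0.0]
force: [0.7, -0.3, -0.4]
opening: -0.1
```

>>> {"name": "servo_tool", "arguments": {"steps": [[0,0,0,0,0,0.2,0],[0,0,0,0,0,0.4,0],[0,0,0,0,0,0.6,0],[0,0,0,0,0,0.8,0],[0,0,0,0,0,1,0]]}}

```text
time: 4.58
tcp_pos: [616.1, 42.5, 97.9]
orientation: [-0.0, 0.606, 0.795, -0.0]
force: [-0.5, 1.1, 0.6]
opening: 0.1
```

>>> {"name": "servo_tool", "arguments": {"steps": [[0,0,0,0,0,0.2,0],[0,0,0,0,0,0.4,0],[0,0,0,0,0,0.6,0],[0,0,0,0,0,0.8,0],[0,0,0,0,0,1,0]]}}

```text
time: 5.2
tcp_pos: [616.1, 42.4, 96.9]
orientation: [0.0, 0.607, 0.795, -0.0]
force: [-1.7, 0.0, -0.5]
opening: -0.2
```

>>> {"name": "servo_tool", "arguments": {"steps": [[0,0,0,0,0,0.2,0],[0,0,0,0,0,0.4,0],[0,0,0,0,0,0.6,0],[0,0,0,0,0,0.8,0],[0,0,0,0,0,1,0]]}}

```text
time: 5.82
tcp_pos: [616.1, 42.5, 96.0]
orientation: [0.0, 0.606, 0.795, 0.0]
force: [-0.4, -0.3, 0.5]
opening: 0.2
```

>>> {"name": "servo_tool", "arguments": {"steps": [[0,0,0,0,0,0.2,0],[0,0,0,0,0,0.4,0],[0,0,0,0,0,0.6,0],[0,0,0,0,0,0.8,0],[0,0,0,0,0,1,0]]}}

```text
time: 6.45
tcp_pos: [616.5, 42.5, 95.7]
orientation: [0.0, 0.606, 0.795, 0.0]
force: [-2.3, -0.2, 6.7]
opening: -0.0
```

>>> {"name": "servo_tool", "arguments": {"steps": [[0,0,0,0,-1,0,0],[0,0,0,0,-2,0,0],[0,0,0,0,-3.5,0,0],[0,0,0,0,-5,0,0],[0,0,0,0,-6,0,0]]}}

```text
time: 7.08
tcp_pos: [611.5, 41.1, 95.8]
orientation: [0.001, 0.607, 0.795, 0.001]
force: [3.4, 1.7, 4.7]
opening: 0.1
```

```bash
python3 -c "
from m import *
go(W(0,30,95))"
```

```text
t 7.075 F [3.43 1.66 4.75] shift [-0.6 -1.6  0.8] rotvec [0.003  0.0004 0.0014]
```

>>> {"name": "servo_tool", "arguments": {"steps": [[0,0,0,0,-1,0.2,0],[0,0,0,0,-2.5,0.2,0],[0,0,0,0,-4,0.2,0],[0,0,0,0,-5.5,0.2,0],[0,0,0,0,-7,0.2,0]]}}

```text
time: 7.7
tcp_pos: [604.7, 39.3, 95.8]
orientation: [0.001, 0.606, 0.795, 0.001]
force: [1.6, 2.1, 7.5]
opening: -0.1
```

```bash
python3 - <<'E'
from m import *
go(W(-6,30,95))
E
```

```text
t 7.7 F [1.61 2.14 7.52] shift [-0.6 -0.6  0.8] rotvec [0.0028 0.0005 0.0016]
```

>>> {"name": "servo_tool", "arguments": {"steps": [[0,0,0,0,0,-2,0],[0,0,0,0,0,-5,0],[0,0,0,0,4,-5,0],[0,0,0,0,10,-5,0],[0,0,0,0,13,-5,0]]}}

```text
time: 8.32
tcp_pos: [616.5, 42.6, 99.6]
orientation: [-0.0, 0.606, 0.795, -0.0]
force: [-0.3, 0.6, 0.4]
opening: -0.2
```

```bash
python3 - <<'E'
from m import *
go(W(6.5,30,96)); c=snap('wrist','w2'); strips(c,'w2s')
I=np.zeros((480,1000,3),np.uint8); I[:,:480]=cv2.imread('pics/w2s.png')[:,::-1]
p=proj(c,W(0,10,97)).astype(int); print(p); k=c['image'][max(0,p[1]-90):p[1]+90,max(0,p[0]-80):p[0]+80]; k=cv2.resize(np.rot90(k),(500,445)); I[:445,490:990]=k; cv2.imwrite('pics/w2v.png',I[:,:800] if 0 else cv2.resize(I,(800,384)))
E
```

```text
t 8.325 F [-0.33  0.63  0.39] shift [-0.7 -0.3  3.6] rotvec [-0.0001 -0.      0.0016]
[307 301]
```

View pics/w2v.png

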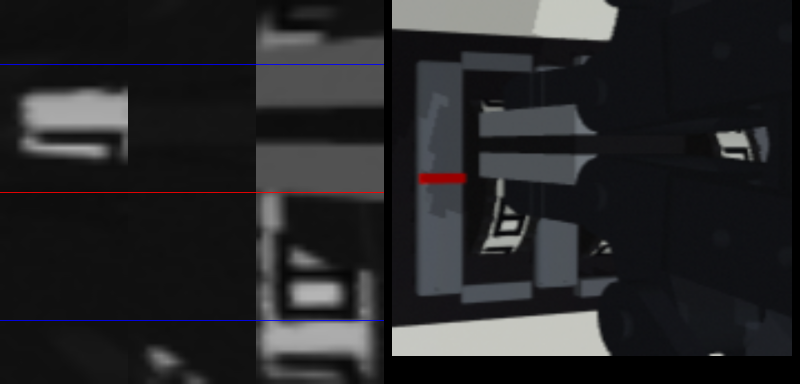

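The 6 moved 0.80 digit toward the front, so the hundreds wheel now reads about 5.4. The contact is flat, at about 7 N. I'll repeat these strokes.

>>> {"name": "servo_tool", "arguments": {"steps": [[0,0,0,0,0,4,0],[0,0,0,0,0,5.1,0],[0,0,0,0,-3,5.1,0],[0,0,0,0,-7,5.1,0],[0,0,0,0,-11,5.1,0]]}}

```text
time: 9.0
tcp_pos: [606.9, 39.6, 95.8]
orientation: [0.002, 0.607, 0.795, 0.001]
force: [2.9, 1.9, 4.1]
opening: 0.0
```

>>> {"name": "servo_tool", "arguments": {"steps": [[0,0,0,0,-2,0,0],[0,0,0,0,-2,0,0],[0,0,0,0,-2,-4,0],[0,0,0,0,4,-5.1,0],[0,0,0,0,11,-5.1,0]]}}

```text
time: 9.62
tcp_pos: [616.1, 42.5, 99.4]
orientation: [-0.0, 0.607, 0.795, -0.0]
force: [-0.8, -0.1, 0.0]
opening: -0.2
```

>>> {"name": "servo_tool", "arguments": {"steps": [[0,0,0,0,0,4,0],[0,0,0,0,0,5.4,0],[0,0,0,0,-3,5.4,0],[0,0,0,0,-7,5.4,0],[0,0,0,0,-11,5.4,0]]}}

```text
time: 10.25
tcp_pos: [607.1, 39.8, 95.8]
orientation: [0.001, 0.606, 0.795, 0.001]
force: [2.9, 2.2, 5.8]
opening: -0.1
```

>>> {"name": "servo_tool", "arguments": {"steps": [[0,0,0,0,-2,0,0],[0,0,0,0,-2,0,0],[0,0,0,0,-2,-4,0],[0,0,0,0,4,-5.4,0],[0,0,0,0,11,-5.4,0]]}}

```text
time: 10.88
tcp_pos: [616.3, 42.5, 99.5]
orientation: [-0.0, 0.607, 0.795, -0.0]
force: [0.6, -0.5, 0.5]
opening: 0.2
```

>>> {"name": "servo_tool", "arguments": {"steps": [[0,0,0,0,0,4,0],[0,0,0,0,0,5.4,0],[0,0,0,0,-3,5.4,0],[0,0,0,0,-7,5.4,0],[0,0,0,0,-11,5.4,0]]}}

```text
time: 11.5
tcp_pos: [606.9, 39.7, 95.7]
orientation: [0.001, 0.606, 0.795, 0.001]
force: [0.7, 0.8, 7.9]
opening: -0.4
```

>>> {"name": "servo_tool", "arguments": {"steps": [[0,0,0,0,-2,0,0],[0,0,0,0,-2,0,0],[0,0,0,0,-2,-4,0],[0,0,0,0,4,-5.4,0],[0,0,0,0,11,-5.4,0]]}}

```text
time: 12.12
tcp_pos: [616.3, 42.5, 99.5]
orientation: [-0.0, 0.607, 0.795, -0.0]
force: [0.5, 0.4, -0.3]
opening: -0.3
```

```bash
cat >> m.py <<'E'
def prof(c,y,lo=-1.5,hi=1.5):
    off,p=ink(c,y); print(' '.join(f'{o:.2f}:{v:.0f}' for o,v in zip(off,p[:,6:15].min(1)) if lo<=o<=hi))
E
python3 - <<'E'
from m import *
go(W(6.5,30,100)); c=snap('wrist','w3'); crop(c,'w3c',250,370,180,340)
E
```

```text
t 12.125 F [ 0.51  0.36 -0.28] shift [-0.7 -0.1 -0.5] rotvec [-0.0004 -0.0001  0.0014]
```

View pics/w3c.png

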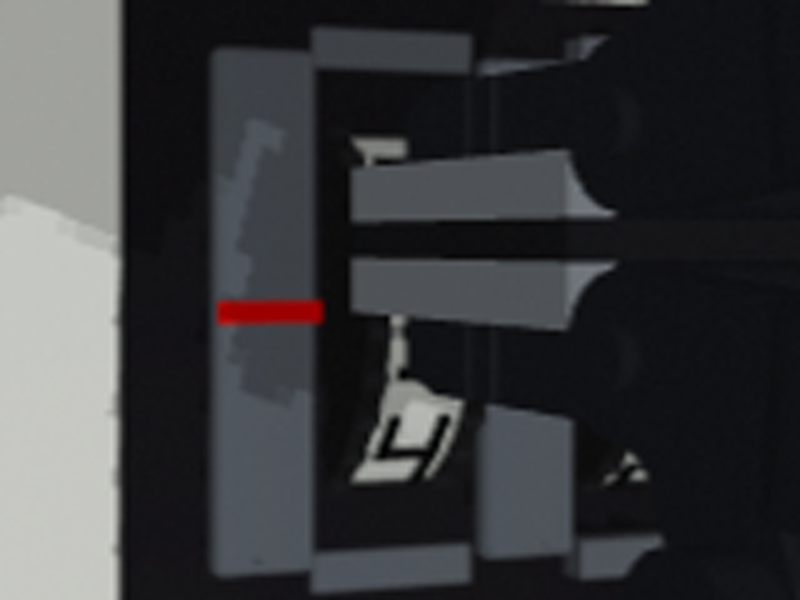

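>>> {"name": "servo_tool", "arguments": {"steps": [[0,0,0,0,0,4,0],[0,0,0,0,0,5.4,0],[0,0,0,0,-3,5.4,0],[0,0,0,0,-7,5.4,0],[0,0,0,0,-11,5.4,0]]}}

```text
time: 12.8
tcp_pos: [606.9, 39.8, 95.7]
orientation: [0.001, 0.606, 0.795, 0.001]
force: [0.7, 2.3, 6.7]
opening: 0.4
```

>>> {"name": "servo_tool", "arguments": {"steps": [[0,0,0,0,-2,0,0],[0,0,0,0,-2,0,0],[0,0,0,0,-2,-6,0],[0,0,0,-10,-2,-10,0],[0,0,0,-30,-2,-10,0]]}}

```text
time: 13.42
tcp_pos: [611.7, 9.5, 104.5]
orientation: [0.0, 0.606, 0.795, -0.0]
force: [0.8, -0.1, 0.4]
opening: -0.0
```

```bash
python3 - <<'E'
from m import *
go(W(-6.5,0,101)); c=snap('wrist','w4'); prof(c,30)
cv2.imwrite('pics/w4v.png',cv2.resize(np.rot90(c['image'][100:300,200:400]),(600,600),interpolation=cv2.INTER_CUBIC))
E
```

```text
t 13.425 F [ 0.8  -0.06  0.37] shift [-0.   0.   3.5] rotvec [0.0002 0.0002 0.0026]
-1.50:13 -1.45:13 -1.40:40 -1.35:81 -1.30:115 -1.25:106 -1.20:105 -1.15:104 -1.10:109 -1.05:110 -1.00:118 -0.95:116 -0.90:115 -0.85:114 -0.80:119 -0.75:121 -0.70:121 -0.65:119 -0.60:126 -0.55:139 -0.50:140 -0.45:141 -0.40:142 -0.35:139 -0.30:48 -0.25:7 -0.20:68 -0.15:131 -0.10:134 -0.05:133 0.00:67 0.05:6 0.10:42 0.15:71 0.20:73 0.25:75 0.30:44 0.35:10 0.40:74 0.45:168 0.50:178 0.55:183 0.60:182 0.65:160 0.70:30 0.75:9 0.80:72 0.85:127 0.90:157 0.95:140 1.00:61 1.05:8 1.10:52 1.15:134 1.20:153 1.25:150 1.30:54 1.35:9 1.40:39 1.45:77
```

View pics/w4v.png

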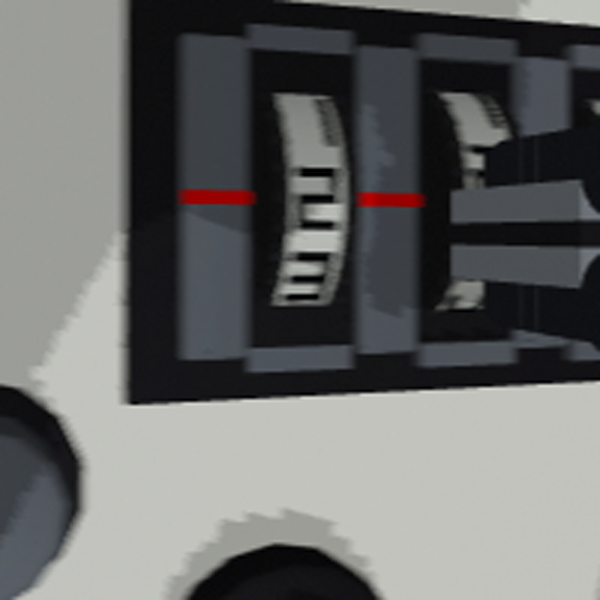

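>>> {"name": "servo_tool", "arguments": {"steps": [[0,0,0,0,0,2,0],[0,0,0,0,0,3.5,0],[0,0,0,0,0,4.2,0],[0,0,0,0,0,4.8,0],[0,0,0,0,0,5.3,0]]}}

```text
time: 14.1
tcp_pos: [611.4, 10.4, 99.0]
orientation: [-0.0, 0.606, 0.795, 0.0]
force: [-0.5, -0.8, -0.9]
opening: -0.0
```

>>> {"name": "servo_tool", "arguments": {"steps": [[0,0,0,0,0,0.2,0],[0,0,0,0,0,0.5,0],[0,0,0,0,0,0.8,0],[0,0,0,0,0,1.0,0],[0,0,0,0,0,1.2,0]]}}

```text
time: 14.72
tcp_pos: [611.6, 10.1, 98.2]
orientation: [0.0, 0.607, 0.795, 0.0]
force: [-2.0, 0.5, 2.5]
opening: -0.0
```

>>> {"name": "servo_tool", "arguments": {"steps": [[0,0,0,0,0,0.6,0],[0,0,0,0,3,0.6,0],[0,0,0,0,6,0.6,0],[0,0,0,0,9,0.6,0],[0,0,0,0,11,0.6,0]]}}

```text
time: 15.35
tcp_pos: [622.3, 12.9, 98.1]
orientation: [0.0, 0.606, 0.795, -0.0]
force: [-2.9, 0.4, 6.7]
opening: -0.1
```

>>> {"name": "servo_tool", "arguments": {"steps": [[0,0,0,0,2,0,0],[0,0,0,0,2,0,0],[0,0,0,0,2,-4,0],[0,0,0,0,-4,-5,0],[0,0,0,0,-11,-5,0]]}}

```text
time: 15.98
tcp_pos: [610.8, 10.0, 102.0]
orientation: [-0.0, 0.606, 0.795, -0.0]
force: [0.4, -0.7, 0.8]
opening: 0.4
```

```bash
python3 - <<'E'
from m import *
go(W(-6.5,0,98))
E
```

```text
t 15.975 F [ 0.36 -0.74  0.79] shift [-0.7  0.7  4. ] rotvec [-0.0004 -0.0001  0.0015]
```

>>> {"name": "servo_tool", "arguments": {"steps": [[0,0,0,0,0,4,0],[0,0,0,0,0,5,0],[0,0,0,0,3,5.1,0],[0,0,0,0,7,5.1,0],[0,0,0,0,11,5.1,0]]}}

```text
time: 16.6
tcp_pos: [622.5, 13.0, 98.0]
orientation: [0.0, 0.606, 0.795, 0.0]
force: [-4.2, -0.3, 8.6]
opening: -0.2
```

>>> {"name": "servo_tool", "arguments": {"steps": [[0,0,0,0,2,0,0],[0,0,0,0,2,0,0],[0,0,0,0,2,-4,0],[0,0,0,0,-4,-5,0],[0,0,0,0,-11,-5,0]]}}

```text
time: 17.23
tcp_pos: [610.8, 10.0, 101.9]
orientation: [-0.0, 0.607, 0.795, -0.0]
force: [-0.9, -0.2, 0.6]
opening: 0.3
```

>>> {"name": "servo_tool", "arguments": {"steps": [[0,0,0,0,0,4,0],[0,0,0,0,0,5,0],[0,0,0,0,3,5.1,0],[0,0,0,0,7,5.1,0],[0,0,0,0,11,5.1,0]]}}

```text
time: 17.85
tcp_pos: [622.5, 13.0, 98.0]
orientation: [0.0, 0.606, 0.795, 0.0]
force: [-4.5, 0.4, 8.3]
opening: 0.4
```

>>> {"name": "servo_tool", "arguments": {"steps": [[0,0,0,0,2,0,0],[0,0,0,0,2,0,0],[0,0,0,0,2,-5,0],[0,0,0,-10,2,-8,0],[0,0,0,-30,2,-8,0]]}}

```text
time: 18.48
tcp_pos: [632.2, -16.0, 105.2]
orientation: [0.0, 0.606, 0.795, 0.0]
force: [0.7, -0.8, -0.5]
opening: 0.2
```

```bash
python3 - <<'E'
from m import *
go(W(6.5,-30,101)); c=snap('wrist','w5'); prof(c,30,-.6,.6); prof(c,0)
cv2.imwrite('pics/w5v.png',cv2.resize(np.rot90(c['image'][80:280,200:400]),(600,600),interpolation=cv2.INTER_CUBIC))
E
```

```text
t 18.475 F [ 0.7  -0.8  -0.47] shift [-0.  -0.1  4.2] rotvec [0.0002 0.0002 0.0026]
-0.60:136 -0.55:139 -0.50:140 -0.45:140 -0.40:141 -0.35:139 -0.30:44 -0.25:8 -0.20:127 -0.15:171 -0.10:174 -0.05:175 0.00:24 0.05:12 0.10:87 0.15:102 0.20:102 0.25:102 0.30:49 0.35:18 0.40:94 0.45:184 0.50:176 0.55:182
-1.50:56 -1.45:55 -1.40:49 -1.35:38 -1.30:7 -1.25:27 -1.20:119 -1.15:128 -1.10:133 -1.05:131 -1.00:135 -0.95:141 -0.90:148 -0.85:148 -0.80:147 -0.75:151 -0.70:152 -0.65:60 -0.60:6 -0.55:43 -0.50:84 -0.45:82 -0.40:85 -0.35:75 -0.30:9 -0.25:39 -0.20:168 -0.15:166 -0.10:168 -0.05:113 0.00:9 0.05:45 0.10:166 0.15:172 0.20:172 0.25:178 0.30:179 0.35:122 0.40:12 0.45:18 0.50:96 0.55:87 0.60:94 0.65:68 0.70:16 0.75:8 0.80:66 0.85:80 0.90:88 0.95:80 1.00:35 1.05:7 1.10:72 1.15:134 1.20:146 1.25:149 1.30:147 1.35:125 1.40:27 1.45:8
```

View pics/w5v.png

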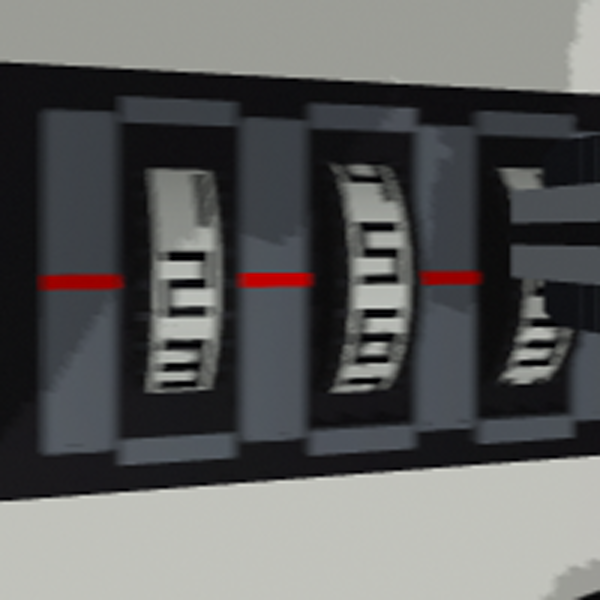

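>>> {"name": "servo_tool", "arguments": {"steps": [[0,0,0,0,0,2,0],[0,0,0,0,0,3.5,0],[0,0,0,0,0,4.2,0],[0,0,0,0,0,4.8,0],[0,0,0,0,0,5.3,0]]}}

```text
time: 19.15
tcp_pos: [631.9, -15.1, 99.7]
orientation: [-0.0, 0.606, 0.795, -0.0]
force: [0.2, -0.5, 0.3]
opening: 0.1
```

>>> {"name": "servo_tool", "arguments": {"steps": [[0,0,0,0,0,0.2,0],[0,0,0,0,0,0.5,0],[0,0,0,0,0,0.8,0],[0,0,0,0,0,1.0,0],[0,0,0,0,0,1.3,0]]}}

```text
time: 19.77
tcp_pos: [632.0, -15.4, 98.4]
orientation: [0.0, 0.607, 0.795, 0.0]
force: [-0.6, -0.2, 0.1]
opening: 0.0
```

>>> {"name": "servo_tool", "arguments": {"steps": [[0,0,0,0,0,0.2,0],[0,0,0,0,0,0.5,0],[0,0,0,0,0,0.8,0],[0,0,0,0,0,1.0,0],[0,0,0,0,0,1.2,0]]}}

```text
time: 20.4
tcp_pos: [632.2, -15.4, 98.1]
orientation: [0.0, 0.606, 0.795, 0.0]
force: [-2.5, 0.8, 6.6]
opening: 0.2
```

>>> {"name": "servo_tool", "arguments": {"steps": [[0,0,0,0,-1,0.1,0],[0,0,0,0,-3,0.1,0],[0,0,0,0,-6,0.1,0],[0,0,0,0,-9,0.1,0],[0,0,0,0,-12,0.1,0]]}}

```text
time: 21.02
tcp_pos: [621.4, -18.5, 98.2]
orientation: [0.001, 0.606, 0.795, 0.001]
force: [1.1, 2.0, 6.4]
opening: -0.2
```

>>> {"name": "servo_tool", "arguments": {"steps": [[0,0,0,0,-1,0,0],[0,0,0,0,-1,0,0],[0,0,0,0,-1,-4,0],[0,0,0,0,5,-5,0],[0,0,0,0,12,-5,0]]}}

```text
time: 21.65
tcp_pos: [632.0, -15.4, 101.8]
orientation: [-0.0, 0.607, 0.795, -0.0]
force: [-0.3, -0.2, -0.0]
opening: -0.1
```

```bash
python3 - <<'E'
from m import *
go(W(6.5,-30,98)); c=snap('wrist','w6'); prof(c,-30)
E
```

```text
t 21.65 F [-0.27 -0.18 -0.03] shift [-0.7 -0.1  3.8] rotvec [-0.0007 -0.0002  0.0014]
-1.50:8 -1.45:18 -1.40:20 -1.35:18 -1.30:15 -1.25:20 -1.20:14 -1.15:49 -1.10:79 -1.05:79 -1.00:79 -0.95:79 -0.90:79 -0.85:79 -0.80:79 -0.75:79 -0.70:79 -0.65:26 -0.60:13 -0.55:14 -0.50:13 -0.45:13 -0.40:21 -0.35:77 -0.30:79 -0.25:79 -0.20:79 -0.15:79 -0.10:79 -0.05:79 0.00:79 0.05:44 0.10:16 0.15:15 0.20:16 0.25:15 0.30:16 0.35:15 0.40:16 0.45:16 0.50:16 0.55:16 0.60:36 0.65:129 0.70:68 0.75:13 0.80:11 0.85:19 0.90:28 0.95:9 1.00:10 1.05:9 1.10:33 1.15:115 1.20:160 1.25:164 1.30:159 1.35:135 1.40:87 1.45:22
```

>>> {"name": "servo_tool", "arguments": {"steps": [[0,0,0,0,-2,4,0],[0,0,0,0,-2,5,0],[0,0,0,0,-5,5.1,0],[0,0,0,0,-8,5.1,0],[0,0,0,0,-11,5.1,0]]}}

```text
time: 22.32
tcp_pos: [622.7, -18.2, 98.2]
orientation: [0.001, 0.606, 0.795, 0.001]
force: [3.0, 1.9, 6.0]
opening: 0.1
```

>>> {"name": "servo_tool", "arguments": {"steps": [[0,0,0,0,0,0,0],[0,0,0,0,0,-4,0],[0,0,0,0,3,-5.1,0],[0,0,0,0,9,-5.1,0],[0,0,0,0,9,-5.1,0]]}}

```text
time: 22.95
tcp_pos: [630.3, -15.8, 101.8]
orientation: [-0.0, 0.606, 0.795, -0.0]
force: [0.3, 0.6, -0.1]
opening: -0.3
```

>>> {"name": "servo_tool", "arguments": {"steps": [[0,0,0,0,0,4,0],[0,0,0,0,0,5,0],[0,0,0,0,-3,5.1,0],[0,0,0,0,-6,5.1,0],[0,0,0,0,-9,5.1,0]]}}

```text
time: 23.58
tcp_pos: [622.2, -18.4, 98.1]
orientation: [0.001, 0.606, 0.795, 0.001]
force: [0.3, 1.6, 6.0]
opening: 0.1
```

>>> {"name": "servo_tool", "arguments": {"steps": [[0,0,0,0,0,0,0],[0,0,0,0,0,-4,0],[0,0,0,10,3,-8,0],[0,0,0,30,6,-8,0],[0,0,0,30,6,-8,0]]}}

```text
time: 24.2
tcp_pos: [618.4, 14.6, 104.6]
orientation: [-0.001, 0.606, 0.796, -0.0]
force: [-0.1, -0.3, 0.2]
opening: 0.4
```

```bash
python3 - <<'E'
from m import *
go(W(2,0,98))
E
```

```text
t 24.2 F [-0.13 -0.26  0.25] shift [-3.1  0.7  6.6] rotvec [-0.0009 -0.0009  0.0039]
```

>>> {"name": "servo_tool", "arguments": {"steps": [[0,0,0,-1,0,5,0],[0,0,0,-1,0,7,0],[0,0,0,-1,0,8.1,0],[0,0,0,-1,-2,8.1,0],[0,0,0,-1,-4.6,8.1,0]]}}

```text
time: 24.82
tcp_pos: [616.1, 10.2, 98.1]
orientation: [0.001, 0.607, 0.795, 0.001]
force: [1.0, 2.7, 6.5]
opening: -0.1
```

>>> {"name": "servo_tool", "arguments": {"steps": [[0,0,0,0,0,0,0],[0,0,0,0,0,-5,0],[0,0,0,0,0,-30,0],[0,0,0,-20,0,-50,0],[0,0,0,-40,0,-60,0]]}}

```text
time: 25.45
tcp_pos: [626.3, -29.5, 158.1]
orientation: [0.001, 0.606, 0.795, 0.0]
force: [-0.0, -0.3, -0.1]
opening: -0.1
```

```bash
python3 - <<'E'
from m import *
go(W(-77,34,106)); c=snap('wrist','w7')
for y in(30,0,-30): prof(c,y,-.9,.9)
p=proj(c,W(0,0,97)).astype(int); print(p)
k=c['image'][p[1]-80:p[1]+80,p[0]-60:p[0]+60]; cv2.imwrite('pics/w7v.png',cv2.resize(np.rot90(k),(800,600),interpolation=cv2.INTER_CUBIC))
E
```

```text
t 25.45 F [-0.04 -0.32 -0.15] shift [ 75.6 -74.2  52. ] rotvec [0.0013 0.0009 0.0017]
-0.90:125 -0.85:130 -0.80:132 -0.75:133 -0.70:134 -0.65:135 -0.60:135 -0.55:137 -0.50:147 -0.45:150 -0.40:159 -0.35:150 -0.30:58 -0.25:9 -0.20:114 -0.15:174 -0.10:176 -0.05:175 0.00:72 0.05:13 0.10:84 0.15:105 0.20:106 0.25:107 0.30:60 0.35:21 0.40:90 0.45:183 0.50:182 0.55:182 0.60:180 0.65:140 0.70:47 0.75:9 0.80:76 0.85:136
-0.90:144 -0.85:149 -0.80:147 -0.75:147 -0.70:149 -0.65:151 -0.60:155 -0.55:157 -0.50:159 -0.45:161 -0.40:153 -0.35:10 -0.30:24 -0.25:82 -0.20:95 -0.15:95 -0.10:84 -0.05:31 0.00:8 0.05:138 0.10:176 0.15:177 0.20:168 0.25:72 0.30:16 0.35:127 0.40:177 0.45:176 0.50:173 0.55:172 0.60:152 0.65:52 0.70:20 0.75:62 0.80:91 0.85:95
-0.90:117 -0.85:120 -0.80:112 -0.75:29 -0.70:6 -0.65:90 -0.60:128 -0.55:136 -0.50:142 -0.45:143 -0.40:126 -0.35:39 -0.30:7 -0.25:85 -0.20:91 -0.15:96 -0.10:91 -0.05:85 0.00:87 0.05:93 0.10:94 0.15:94 0.20:93 0.25:53 0.30:13 0.35:111 0.40:162 0.45:164 0.50:162 0.55:161 0.60:159 0.65:153 0.70:150 0.75:149 0.80:148 0.85:151
[325 156]
```

View pics/w7v.png

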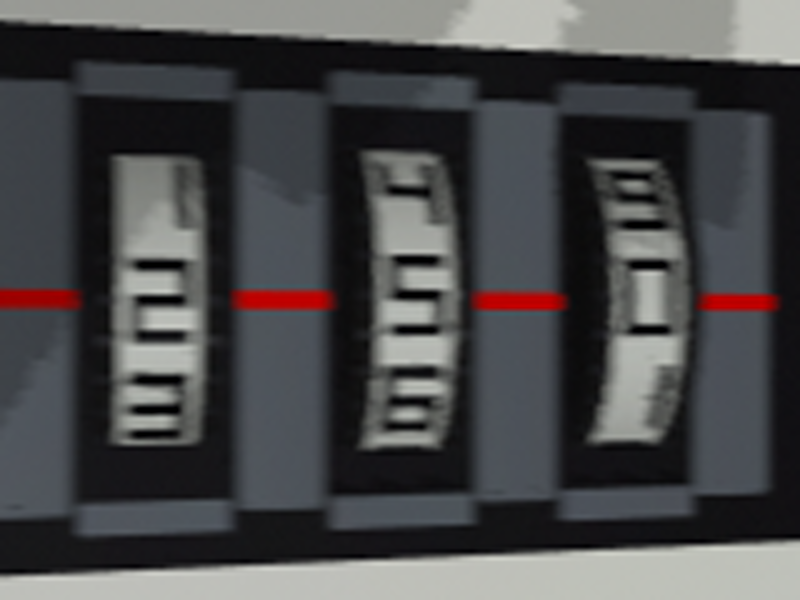

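The wheels read 2-5-0, each centred within 0.05 digit. Next is the green button.

>>> {"name": "servo_tool", "arguments": {"steps": [[0,0,0,40,-40,0,0],[0,0,0,75.5,-74,0,0],[0,0,0,75.5,-74,25,0],[0,0,0,75.5,-74,45,0],[0,0,0,75.5,-74,50,0]]}}

```text
time: 26.12
tcp_pos: [532.6, 24.7, 105.0]
orientation: [-0.002, 0.607, 0.795, -0.001]
force: [-1.1, 1.3, 2.2]
opening: -0.1
```

```bash
python3 - <<'E'
from m import *
go(W(-77,34,102))
E
```

```text
t 26.125 F [-1.12  1.28  2.15] shift [-1.5  1.8  3. ] rotvec [-0.0037 -0.0017  0.001 ]
```

>>> {"name": "servo_tool", "arguments": {"steps": [[0,0,0,0,0,2,0],[0,0,0,0,0,4,0],[0,0,0,0,0,6,0],[0,0,0,0,0,7.5,0],[0,0,0,0,0,8.5,0]]}}

```text
time: 26.75
tcp_pos: [534.9, 24.5, 100.7]
orientation: [0.001, 0.606, 0.795, 0.0]
force: [-11.1, 0.6, 22.9]
opening: -0.3
```

```bash
python3 - <<'E'
from m import *
go(W(-77,34,97))
E
```

```text
t 26.75 F [-11.06   0.58  22.88] shift [-0.7 -0.3  3.7] rotvec [0.0008 0.0009 0.0018]
```

```bash
python3 - <<'E'
from m import *
s=arm.observe();print(s['torque'],s['force'],s['tcp_pos'])
c=snap('wrist','w8');d=snap('scene','s8');e=snap('top','t8')
p=proj(d,W(-50,30,100)).astype(int);q=proj(e,W(-60,30,100)).astype(int);print(p,q,proj(c,W(-77,34,102)))
I=np.zeros((600,800,3),np.uint8)
I[:300,:480]=cv2.resize(c['image'],(480,300))
I[300:,:400]=cv2.resize(d['image'][p[1]-45:p[1]+45,p[0]-60:p[0]+60],(400,300),interpolation=cv2.INTER_CUBIC)
I[300:,400:]=cv2.resize(e['image'][q[1]-60:q[1]+60,q[0]-80:q[0]+80],(400,300),interpolation=cv2.INTER_CUBIC)
cv2.imwrite('pics/v8.png',I)
E
```

```text
[ 0.01683478  1.78534032 -0.02194451] [-11.06009398   0.57529425  22.87947586] [534.90838383  24.49104054 100.72540785]
[363 211] [254 178] [319.90629937 270.97237986]
```

View pics/v8.png

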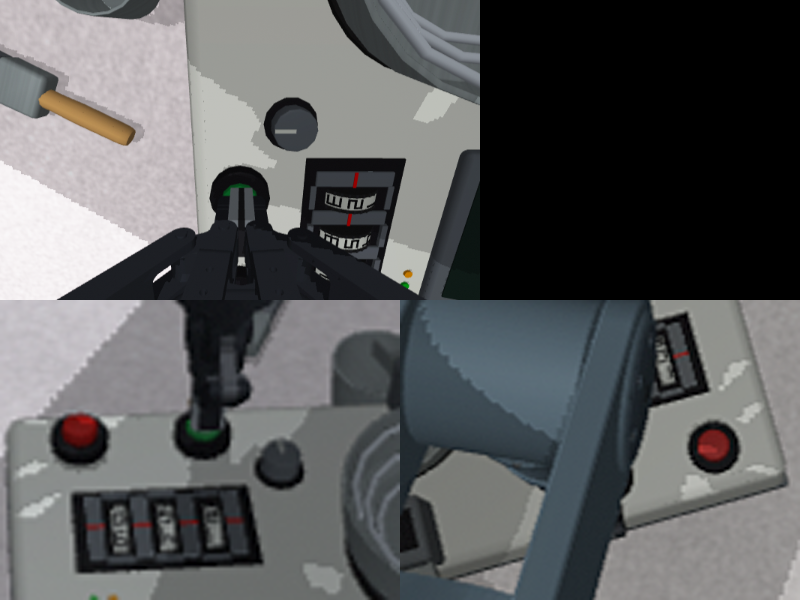

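The view shows the tip centred on the button. The square tip (22 x 15 mm) seems to catch on the black collar before the button goes in: 23 N at z 100.7. I'll lift and tilt so that only one tip edge presses the middle of the button.

>>> {"name": "servo_tool", "arguments": {"steps": [[0,0,0,0,0,-12,0],[0,0,0,0,0,-24,0],[0,0.17,0,9,0,-24,0],[0,0.34,0,9,0,-24,0],[0,0.5,0,9,0,-24,0]]}}

```text
time: 27.52
tcp_pos: [532.9, 33.2, 123.7]
orientation: [-0.197, 0.587, 0.77, 0.152]
force: [-1.2, 0.5, -0.0]
opening: -0.0
```

>>> {"name": "servo_tool", "arguments": {"steps": [[0,0,0,0,0,0,0],[0,0,0,0,0,0,0],[0,0,0,0,0,0,0],[0,0,0,0,0,0,0],[0,0,0,0,0,0,0]]}}

```text
time: 28.15
tcp_pos: [531.9, 34.0, 122.8]
orientation: [-0.196, 0.587, 0.771, 0.15]
force: [0.3, 0.3, -0.1]
opening: 0.1
```

```bash
python3 - <<'E'
from m import *
s,R=tool(); print('edge rel button top (counter x,y,z)',(s['tcp_pos']+R@[-11,0,0]-W(-77,34,102))@np.column_stack([ex,ey,[0,0,1]]))
print('tool dir of: 1mm down',R.T@[0,0,-1],'counter x',R.T@ex,'counter y',R.T@ey,s['force'])
E
```

```text
edge rel button top (counter x,y,z) [-0.06741495  0.93902904 15.53585381]
tool dir of: 1mm down [-4.78751312e-01 -5.00281281e-04  8.77950415e-01] counter x [-2.48964139e-03  9.99996591e-01 -7.87788804e-04] counter y [0.87794703 0.00256294 0.47875093] [ 0.25149925  0.3499469  -0.06313449]
```

>>> {"name": "servo_tool", "arguments": {"steps": [[0,0,0,-4,0,6,0],[0,0,0,-7,0,11,0],[0,0,0,-8,0,12.7,0],[0,0,0,-8.7,0,14,0],[0,0,0,-9.4,0,15.4,0]]}}

```text
time: 28.78
tcp_pos: [532.0, 32.6, 104.6]
orientation: [-0.197, 0.588, 0.77, 0.15]
force: [-0.7, 0.6, 5.1]
opening: 0.4
```

```bash
cat >> m.py <<'E'
def edge():
    s,R=tool(); print('edge',(s['tcp_pos']+R@[-11,0,0]-W(-77,34,102))@np.column_stack([ex,ey,[0,0,1]]),s['force'],s['time'])
E
python3 -c "
from m import *
edge()"
```

```text
edge [-0.28089049 -0.37462526 -2.65323079] [-0.74150384  0.55280074  5.10158346] 28.775
```

>>> {"name": "servo_tool", "arguments": {"steps": [[0,0,0,-0.4,0,0.7,0],[0,0,0,-0.8,0,1.4,0],[0,0,0,-1.2,0,2.2,0],[0,0,0,-1.5,0,2.7,0],[0,0,0,-1.5,0,2.7,0]]}}

```text
time: 29.4
tcp_pos: [532.2, 32.7, 104.1]
orientation: [-0.197, 0.587, 0.771, 0.151]
force: [-7.5, -1.8, 21.9]
opening: 0.0
```

```bash
python3 -c "
from m import *
edge()"
```

```text
edge [-0.05123791 -0.34013617 -3.22733187] [-7.53790823 -1.7743564  21.85486458] 29.4
```

Hard stop at edge height -3.2 mm by my tip estimate. To learn whether that is the button's full travel, I'll back off 6 mm and average the force there. It should still touch if the travel was 5 mm.

>>> {"name": "servo_tool", "arguments": {"steps": [[0,0,0,1,0,-1.8,0],[0,0,0,2,0,-3.6,0],[0,0,0,2.9,0,-5.3,0],[0,0,0,2.9,0,-5.3,0],[0,0,0,2.9,0,-5.3,0]]}}

```text
time: 30.02
tcp_pos: [532.1, 32.6, 107.2]
orientation: [-0.197, 0.588, 0.77, 0.15]
force: [-1.1, 1.0, 3.7]
opening: 0.2
```

```bash
python3 -c "
from m import *
F=[]
for i in range(12): c=snap('wrist','w9');F.append(arm.observe()['force'])
print(np.mean(F,0),np.std(F,0)); edge()"
```

```text
[-1.18902095  1.02528172  3.18799079] [0.67010243 0.44965144 0.70100064]
edge [-0.27085372 -0.4289764   0.08294739] [-0.80480612  0.30664248  4.64095447] 30.625
```

At 3.2 N it still holds about 2.4 mm of spring travel, 3.3 mm above the stop. The stop was therefore the full 5 mm press, and the press counted. I'll retreat and check.

>>> {"name": "servo_tool", "arguments": {"steps": [[0,0,0,5,0,-9,0],[0,0,0,19,0,-35,0],[0,0,0,29,0,-53,0],[0,-0.17,0,38,0,-70,0],[0,-0.34,0,38,0,-70,0]]}}

```text
time: 31.25
tcp_pos: [534.1, 31.0, 189.8]
orientation: [-0.059, 0.605, 0.792, 0.048]
force: [-0.9, -0.3, -0.8]
opening: -0.3
```

>>> {"name": "servo_tool", "arguments": {"steps": [[0,-0.16,0,-30,30,-20,0],[0,-0.16,0,-60,60,-20,0],[0,-0.16,0,-60,60,-20,0],[0,-0.16,0,-60,60,-20,0],[0,-0.16,0,-60,60,-20,0]]}}

```text
time: 31.88
tcp_pos: [605.8, -11.8, 197.3]
orientation: [-0.0, 0.607, 0.795, -0.0]
force: [0.5, 0.3, -0.2]
opening: 0.0
```

```bash
python3 - <<'E'
from m import *
s=arm.observe();print(s['time'],s['tcp_pos'],s['force'])
c=snap('wrist','w10'); d=snap('scene','s10')
for y in(30,0,-30): prof(c,y,-.6,.6)
for k in 'gr': print(k,cen(c,k)[0],proj(c,W(-77,34 if k=='g' else -50,102)))
a=load('s0')['image'].astype(int); df=np.abs(d['image'].astype(int)-a).max(2); df[:150]=0
n,l,st,ce=cv2.connectedComponentsWithStats((df>50).astype(np.uint8)); print([list(x) for x in st[1:] if x[4]>25])
I=np.zeros((600,800,3),np.uint8); I[:300,:480]=cv2.resize(c['image'],(480,300)); I[300:,:480]=cv2.resize(d['image'],(480,300))
p=proj(c,W(0,0,97)).astype(int);print(p); k=np.rot90(c['image'][max(p[1]-70,0):p[1]+70,p[0]-60:p[0]+60]); I[:270,485:]=cv2.resize(k,(315,270),interpolation=cv2.INTER_CUBIC); cv2.imwrite('pics/v10.png',I)
E
```

```text
31.875 [605.81167387 -11.80397163 197.26296505] [ 0.46836416  0.32944966 -0.16654146]
-0.60:131 -0.55:136 -0.50:146 -0.45:159 -0.40:167 -0.35:129 -0.30:55 -0.25:23 -0.20:73 -0.15:125 -0.10:125 -0.05:108 0.00:44 0.05:16 0.10:62 0.15:76 0.20:72 0.25:68 0.30:26 0.35:16 0.40:120 0.45:173 0.50:182 0.55:182
-0.60:162 -0.55:164 -0.50:165 -0.45:162 -0.40:89 -0.35:22 -0.30:28 -0.25:42 -0.20:51 -0.15:53 -0.10:49 -0.05:10 0.00:29 0.05:146 0.10:162 0.15:163 0.20:138 0.25:31 0.30:41 0.35:136 0.40:181 0.45:180 0.50:180 0.55:173
-0.60:155 -0.55:164 -0.50:165 -0.45:153 -0.40:106 -0.35:10 -0.30:34 -0.25:51 -0.20:52 -0.15:53 -0.10:54 -0.05:56 0.00:68 0.05:55 0.10:55 0.15:55 0.20:54 0.25:38 0.30:48 0.35:122 0.40:179 0.45:178 0.50:178 0.55:164
g [235.51437066 130.26759167] [235.46714562 130.15428476]
r [244.16145181 239.45932416] [244.08003273 240.18850569]
[[np.int32(103), np.int32(151), np.int32(161), np.int32(20), np.int32(1611)], [np.int32(335), np.int32(150), np.int32(26), np.int32(44), np.int32(775)], [np.int32(105), np.int32(188), np.int32(19), np.int32(36), np.int32(183)], [np.int32(194), np.int32(239), np.int32(6), np.int32(15), np.int32(40)]]
[344 176]
```

View pics/v10.png

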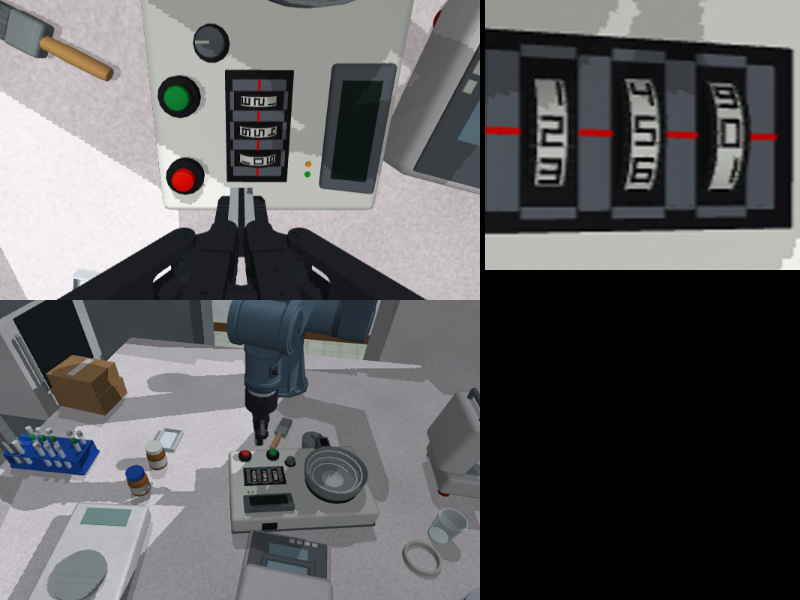

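```bash
python3 -c "
from bench import arm
print(arm.job_done())"
```

```text
the job is handed in; nothing more can be done
None
```

I rolled the hundreds, tens and ones wheels to 2-5-0 with the shut fingertips, then pressed the green start button. The job is handed in at about 32 s on the robot's clock.

- **Wheels:** My last wrist picture shows 250, with each digit centred on the red line within about 0.05 digit. The tens wheel overshot to about 5.3 on the first pass, so I rolled it back. The force readings at the end of each move on the wheels were at most 8.6 N; I could not see the force within a move.
- **Start button, first try:** Pressing with the flat tip stopped hard at about 23 N. I took this to be the tip corners catching the collar, and I did not confirm whether that press counted.
- **Start button, second try:** I pressed again with one tilted tip edge, down to a hard stop at about 22 N. My tip geometry gave only about 3.2 mm of travel there, which disagreed with a full press. Backing off 3.3 mm still left 3.2 N of spring force, so the stop must have been full travel. I saw nothing on the display to confirm that the run started.
- **Rest of the bench:** The red button was not touched. The last pictures show no sign that the cup, brush, jars or dish moved, and the arm ended clear of everything.

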